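Feel that the pass box's inner door is shut, then open the outer door

TASK

A specimen cup waits in the two-door pass box. Before anything else, press on the inner door with the fingertips, closing the door if it stands ajar, until you feel it firm against its frame; only then swing the outer door wide open, square to its end of the box or further. Leave the inner door shut, the cup where it stands in the box, and the corked tube and the glass dish undisturbed.

Things in the scene. Friction and masses are not known exactly. Their poses are not given: they have to be found in the camera images.
- pass_box: white pass box fixed to the worktop: tunnel 110 mm deep (its x), 140 long (y), 110 high, clear window in its roof, door on each end. Left (+y) end: inner door, near the flange at y = +35: 5 mm thick, 16 mm proud of front wall and roof, and a white wing 30 mm wide, 154 mm high behind. Origin: centre of underside; x away from robot, y left; yaw within 0.3 rad
- inner_door (a joint): angle of the inner (left) door, rad: 0 shut against its frame, growing as it opens outward to the left. Starts shut or ajar, 0 to 0.2; below 0.035 is shut. No latch: a moving door needs about 1 N at its lip and stays where it is left
- inner_door_lip (a point): middle of the inner door's lip: the 8 mm thick aluminium door runs 50 mm past the box's front wall as a flat lip, 6 to 110 mm above the worktop, with a 12 mm thick rolled edge. Point at mid thickness, 90 mm up, 135 mm from the hinge. x axis along the door from lip to hinge, y square to it, outward. Push the lip from outside to shut the door
- inner_door_hinge (a point): on the inner door's vertical hinge axis, 90 mm above the worktop (box x = +55, y = +70 mm). Turns with the door
- outer_door (a joint): angle of the outer (right) door, rad: 0 shut (as it starts), growing as it swings out to the right and then away from the robot; 1.57 is square to its end of the box, stop at 1.9. As easy to move as the inner door; stays where it is left
- outer_door_lip (a point): middle of the outer door's lip, same lip as the inner door's: mid thickness, 90 mm up, 135 mm from the hinge, 25 mm in front of the front wall when shut. x axis along the door from lip to hinge, y square to it, toward the chamber. Push the lip from its chamber side (in front of the front wall) to open the door
- outer_door_hinge (a point): on the outer door's vertical hinge axis, 90 mm above the worktop (box x = +55, y = -70 mm); the door turns anticlockwise from above as it opens
- cup_in_box: specimen cup with a red lid, 68 mm wide, 72 mm high, loose on the chamber floor (10 mm above the worktop). Origin: centre of its underside
- tube: corked glass tube standing on the worktop to the right of and behind the box, clear of the fully open outer door, 29 mm wide, 117 mm high, loose. Origin: centre of its underside
- dish: empty glass dish, 100 mm wide, 16 mm high, lying to the left of and behind the box, loose. Origin: centre of its underside
- swan_neck_lamp: white bent-neck bench lamp clamped at the front edge, fixed: keep clear of it. Its neck rises at world (0.28, 0.11), arches 0.23 m above the worktop over (0.39, 0.0) and comes down to its head at (0.55, -0.15), 0.05 to 0.13 m up. Origin under the arch, 0.1 m below the worktop
- magnifier_lamp: magnifier lamp, fixed: keep clear of it. Its arm crosses 0.33 to 0.36 m above the worktop from world (0.81, 0.25) over (0.73, 0.0) to (0.64, -0.26), and its wide head hangs beyond that, about x 0.5 to 0.7, y -0.3 to -0.6, below 0.45 m; the stereo microscope stands under it at (0.56, -0.28), eyepieces toward the robot. Origin on the worktop

How it is judged (in metres and radians):
On the way, in this order (a step that is already met when the one before it is completed fails the run):
1. the fingers press the inner door firm against its frame (over 2 N, shut within 0.035 rad) while the outer door is still shut (within 0.05 rad) (contact force between the fingers and inner_door above 2 N and value of joint inner_door below 0.035 rad and value of joint outer_door below 0.05 rad), for 0.1 s.
2. the outer door is swung open beyond 1.35 rad with the inner door shut (value of joint outer_door above 1.35 rad and value of joint inner_door below 0.035 rad), for 0.1 s.
At the end, for the whole second after the job is handed in: the outer door stands open beyond 1.35 rad (77 degrees) and at rest, the inner door is shut within 0.035 rad, and cup, tube and dish are upright within 20 mm of where they stood (all of step 2 and velocity of joint outer_door below 0.05 rad/s and distance of each of cup_in_box, tube, dish from where it was at the start of the episode below 0.02 m and angle between each of cup_in_box, tube's own z axis and vertical below 0.2 rad); the robot touches nothing.
It fails at once if both doors are open together (outer beyond 0.06 rad with inner beyond 0.035 rad) (value of joint outer_door above 0.06 rad and value of joint inner_door above 0.035 rad).
It fails at once if the corked tube, the dish or the cup is knocked (moved over 30 mm or tipped over 0.4 rad) (distance of any of tube, dish, cup_in_box from where it was at the start of the episode above 0.03 m or angle between any of tube, cup_in_box's own z axis and vertical above 0.4 rad).
It also fails if it takes over 54 s, if anything falls off the work surface, if the arm or the gripper's body presses on something with over 40 N, if the wrist force passes 120 N, or if a joint passes its speed limit or range.

ROBOT

A 6-joint arm with a two-finger parallel gripper is mounted at the origin on a cart in front of the work surface, level with it; the furniture and walls round the work are solid. World frame = base frame: x ahead of the robot, y to its left, z up, the work surface at z = 0. Lengths are in m, angles in degrees, forces in N, time in s.
With the tool pointing down it reaches from about 0.25 to 0.725 m from the base axis. Payload 9.7 kg.
Tool frame: the origin (TCP) lies between the finger pads; the fingertips stand 25 mm ahead of it and the grasp point (between the pads) lies 6 mm ahead of it; z points along the fingers, y is the line along which they close (so a half turn about z gives the same grasp; the last joint's range is limited). The gripper opens to 85 mm and grips with 20 to 120 N. Pads are 22 mm wide; open, the fingers measure 114 mm over their backs; the gripper's body (76 mm by 85 mm) begins 54 mm behind the grasp point. The pads swing forward as they close: fully open they stand 13 mm farther back than shut.
Start: joints at [-75.917, 4.979, 10.078, 95.1, 0, 90], TCP at [0.134, -0.533, 0.256] pointing down, gripper open.
Joint ranges: [-179.16, 179.16], [-48.56, 103.87], [-65.8, 70.77], [-126.05, 130.52], [-82.76, 87.17], [-180, 180]. Speed limits (degrees/s): [127.2, 127.2, 147.25, 180, 180, 180].

INTERFACE

Orientations are given as [roll, pitch, yaw] about the fixed x, y, z axes, in that order (R = Rz(yaw) Ry(pitch) Rx(roll)).
In Python, from workcell import bot gives the robot as it stands.
- The arm moves only by the shell command python3 drive.py 'ROWS' [FORCE]. ROWS is a JSON object with one list for each field, all of the same length, 1 to 5, a row being the entries at one place: tx, ty, tz (the shift in a scale on which 1.0 is 0.8 m), turn (a turn about the tool's z in a scale on which 1.0 is 120 degrees), finger_gap (the finger opening in m); each row is the pose to reach, as a shift and turn from the pose commanded when the command began, along the tool's axes at that moment; what a row does not reach only later rows make up. A row lasts 1/12 s, in which the tool goes at most 0.0417 m and 7.16 degrees, less where a joint would pass 70% of its speed; a pose out of reach is approached as far as the arm can. The fingers move at their own pace and stop on an object; FORCE is the grip in N (left out, the last holds). Time passes only in rows, so rows that do not move let the fingers close. It prints the time, the measured TCP pose, the force, the opening and the grip force at its end. Input that does not fit is refused with a message, and nothing moves.
- bot.get_obs(): the state, without advancing time (a new reading comes with each control period).
- bot.camera(name): name is "scene" or "side" or "wrist"; returns the picture (384x512x3 uint8, blue, green, red); there is no depth.
- bot.camera_info(name): a dict with "mtx" (3x3 intrinsics, pixels), "extrinsics" (4x4, takes a point from camera to world coordinates). Camera axes: x right, y down, z forward; pixel columns grow to the right and rows downward; lengths in m; the calibration is good to about 2 mm. A picture is of the moment at which its call begins: read the wrist's pose just before it. camera_info takes no time and is no camera call; for the wrist camera it gives the pose at the moment of the call.
- bot.job_done(): hands the job in; it is judged then, once.
The state is a dict: "time": time; "q": joint angles; "qd": joint speeds; "joint_efforts": joint torques, N m; "ee_pos": TCP position; "tcp_rot": TCP orientation; "wrist_force": force on the tool from outside, world axes, zero at the start; "torque": the same for the moment, N m; "opening": finger opening in m; "grasp_force": force on a finger pad.
Only numpy, scipy, OpenCV 4.12 (cv2) and the standard library are available. Lean on these libraries where they do the work, as an engineer would, in place of code of your own. Each camera call takes 0.05 s, during which the arm holds its last target. There are 200 camera calls.

## Working session

There is one attempt and no reset: what is moved stays moved. The work goes in short steps, Python scripts to look and compute and a shell command to move; the robot and the scene stay as the last step left them, time stands still between calls to the robot, and variables do not carry over. Pictures are saved under pics/ and viewed, at most 10 in all, crops included, and the job is handed in when it is done.

```bash
ls; mkdir -p pics; python3 - <<'E'
from workcell import bot
import cv2,numpy as np
for n in("scene","side"):
    cv2.imwrite(f"pics/{n}0.png",cv2.resize(bot.camera(n),(800,600),interpolation=cv2.INTER_CUBIC))
    i=bot.camera_info(n);print(n,np.round(i["mtx"],1).tolist(),np.round(i["extrinsics"],3).tolist())
o=bot.get_obs();print(o)
E
```

```text
drive.py
pics
workcell.py
scene [[443.4, 0.0, 259.9], [0.0, 443.4, 190.3], [0.0, 0.0, 1.0]] [[-0.128, -0.796, 0.592, -0.18], [-0.992, 0.1, -0.079, 0.337], [0.004, -0.597, -0.802, 1.066], [0.0, 0.0, 0.0, 1.0]]
side [[370.2, 0.0, 249.4], [0.0, 370.2, 190.6], [0.0, 0.0, 1.0]] [[-0.533, -0.669, 0.517, 0.054], [-0.846, 0.426, -0.321, 0.552], [-0.006, -0.609, -0.793, 0.879], [0.0, 0.0, 0.0, 1.0]]
{'time': 0.1, 'q': array([-7.59166018e+01,  5.01023345e+00,  1.00394533e+01,  9.50991924e+01,
        2.68723330e-04,  8.99991645e+01]), 'qd': array([ 0.01655942, -0.03380528,  0.0840888 ,  0.04820769, -0.00646682,
        0.03403182]), 'joint_efforts': array([ 1.02058173e-03, -5.21561980e+01,  4.65654159e+01,  1.61395100e-02,
       -3.91789138e-05, -2.11470308e-05]), 'ee_pos': array([ 0.13379427, -0.53330627,  0.25563613]), 'tcp_rot': array([-1.79930027e+02, -2.69743501e-04,  1.40842334e+01]), 'wrist_force': array([-0.46391284, -0.45653503,  0.67673575]), 'torque': array([ 0.03162367, -0.01559282,  0.04068592]), 'grasp_force': 0.0, 'opening': 0.08529733142520618}
```

View pics/scene0.png

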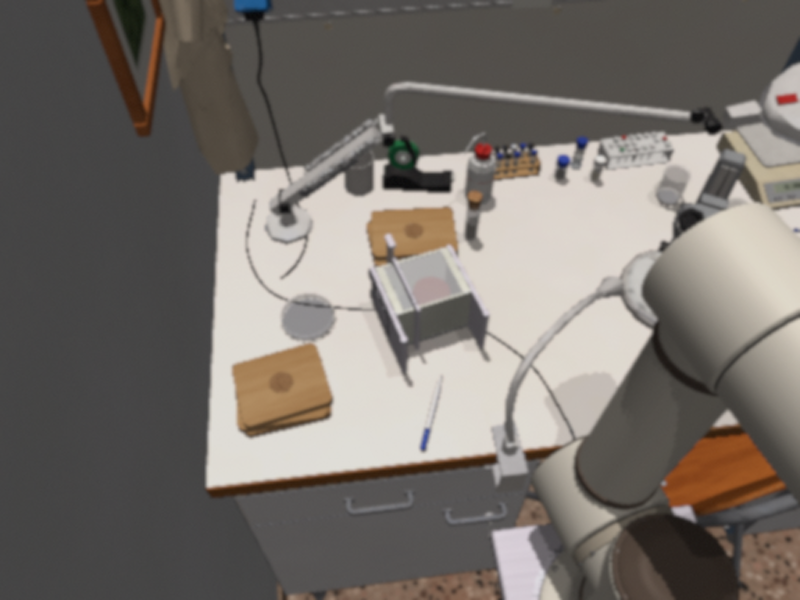

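View pics/side0.png

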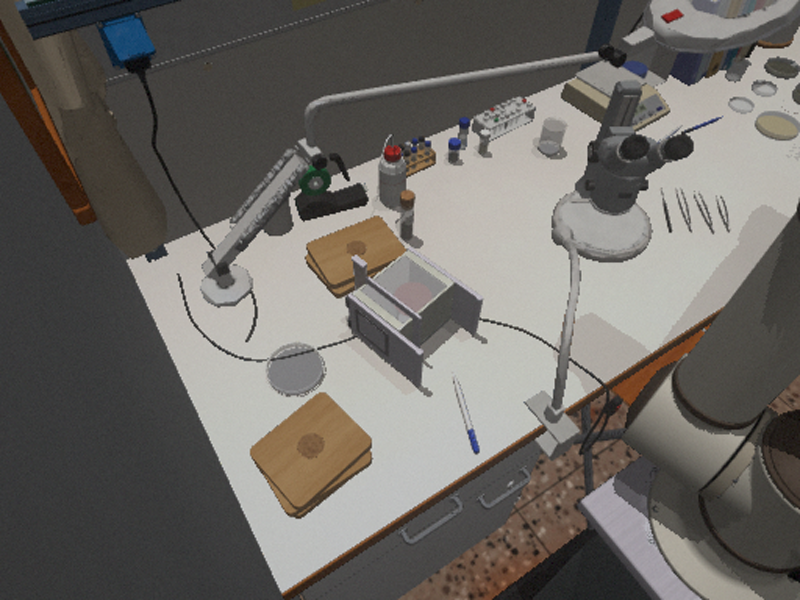

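The box sits near scene (430,300) and side (415,310), with its inner door on the left and the lamp to its right. I'll enlarge both views for corner reading.

```bash
python3 - <<'E'
from workcell import bot
import cv2,numpy as np
a=bot.camera("scene")[140:250,225:325]; b=bot.camera("side")[150:260,212:312]
A=cv2.resize(a,None,fx=4,fy=4,interpolation=cv2.INTER_CUBIC);B=cv2.resize(b,None,fx=4,fy=4,interpolation=cv2.INTER_CUBIC)
I=np.hstack([A,B])
for k in range(0,800,80): cv2.putText(I,str((225 if k<400 else 112)+k//4),(k,10),0,.35,(0,0,255),1);cv2.line(I,(k,12),(k,18),(0,0,255),1)
for k in range(0,440,40): cv2.putText(I,f"{140+k//4}/{150+k//4}",(0,k+4),0,.3,(255,0,0),1)
cv2.imwrite("pics/crop1.png",I)
E
```

```text
(no output)
```

View pics/crop1.png

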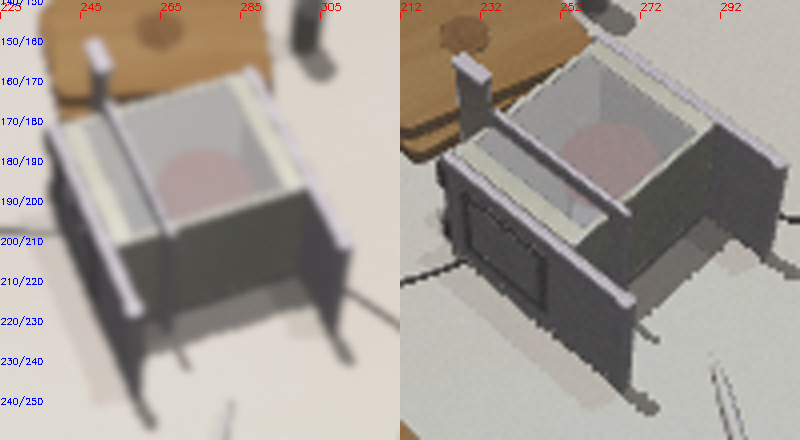

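```bash
cat > h.py <<'E'
import numpy as np,cv2
from workcell import bot
def P(n):
    i=bot.camera_info(n);return np.array(i["mtx"])@np.linalg.inv(i["extrinsics"])[:3]
def tri(a,b,Pa,Pb):
    X=cv2.triangulatePoints(Pa,Pb,np.float64(a).reshape(2,1),np.float64(b).reshape(2,1))[:,0];return X[:3]/X[3]
E
python3 - <<'E'
from h import *
from scipy.optimize import least_squares
S,D=P("scene"),P("side")
c={"inlip":((134,308),(628,298)),"inback":((52,130),(450,157)),"outlip":((347,243),(783,163)),"outback":((250,70),(595,40)),"rfL":((118,246),(580,247)),"rfR":((305,188),(712,126)),"wingtop":((97,42),(470,64)),"flfront":((168,234),(626,210))}
obs={}
for k,(a,b) in c.items():
    a=(225+a[0]/4-.4,140+a[1]/4-.4);b=(212+(b[0]-400)/4-.4,150+b[1]/4-.4)
    obs[k]=(a,b);print(k,np.round(tri(a,b,S,D),4))
def pts(p):
    x,y,w,t=p
    l={}
    d=lambda th,L:(np.array([.055,.07])+L*np.array([-np.cos(th),np.sin(th)]))
    l["inlip"]=(*d(t,.163-.003),.11)   # lip end
    l["outlip"]=(.055-.160,-.07,.11);l["rfL"]=(-.055,.065,.11);l["rfR"]=(-.055,-.065,.11)
    l["outback"]=(.055,-.07,.11);l["inback"]=(.055,.07,.11)
    c,s=np.cos(w),np.sin(w)
    return {k:np.array([x+c*v[0]-s*v[1],y+s*v[0]+c*v[1],v[2]]) for k,v in l.items()}
def res(p,full=False):
    r=[]
    for k,X in pts(p).items():
        for M,o in((S,obs[k][0]),(D,obs[k][1])):
            h=M@np.r_[X,1];r+=list(h[:2]/h[2]-o)
    return np.array(r)
s=least_squares(res,[.55,.25,0,.1],loss="soft_l1")
print(np.round(s.x,4),np.round(res(s.x).reshape(-1,4),1))
for k,v in pts(s.x).items():print(k,np.round(v,4))
E
```

```text
inlip [0.4406 0.258  0.1132]
inback [0.5918 0.296  0.115 ]
outlip [0.4758 0.1118 0.1091]
outback [0.645 0.148 0.094]
rfL [0.4871 0.2629 0.1164]
rfR [0.5293 0.1295 0.1027]
wingtop [0.6229 0.261  0.1618]
flfront [0.4849 0.23   0.1299]
[0.5611 0.2101 0.2516 0.0354] [[ 0.4  0.3  0.3  1.1]
 [-1.7 -0.4 -1.5  0.3]
 [ 1.2 -0.2  0.2 -0.4]
 [-0.8 -0.1  0.2  0.5]
 [-1.7  0.2  0.3  0.1]
 [ 1.5 -0.8  0.7 -0.4]]
inlip [0.4407 0.2572 0.11  ]
outlip [0.4769 0.1161 0.11  ]
rfL [0.4917 0.2593 0.11  ]
rfR [0.524  0.1334 0.11  ]
outback [0.6318 0.156  0.11  ]
inback [0.597  0.2916 0.11  ]
```

Fit: box at about (0.561, 0.210), yaw 0.25 rad (14.4°, the same as the tool), with the inner door about 0.03–0.06 rad open. I'll raise the arm, close the fingers and sweep over the lamp.

The rows are not in the units I measure in: shifts go in shares of 0.8 m and turns go in shares of 120 degrees. I convert before sending: -0.12 m / 0.8 = -0.15, 0.06 m / 0.8 = 0.075.

```bash
cat >> h.py <<'E'
from scipy.spatial.transform import Rotation as Rn
B=np.array([.5611,.2101]);W=.2516
def box(p):  # world -> box
    d=np.array(p[:2])-B;c,s=np.cos(W),np.sin(W);return np.round([c*d[0]+s*d[1],-s*d[0]+c*d[1],p[2]],4)
def go(bx,by,z):
    c,s=np.cos(W),np.sin(W);t=np.r_[B+[c*bx-s*by,s*bx+c*by],z];o=bot.get_obs()
    print("world",np.round(t,3),"shift",np.round(Rn.from_euler("xyz",o["tcp_rot"],degrees=True).inv().apply(t-o["ee_pos"]),3),"now box",box(o["ee_pos"]),"t",o["time"])
E
python3 drive.py '{"tx": [0.0125,0.025,0.05,0.075,0.1063],"ty": [-0.0125,-0.0375,-0.0813,-0.1125,-0.15],"tz": [-0.05,-0.0938,-0.0938,-0.0938,-0.0938],"turn": [0,0,0,0,0],"finger_gap": [0,0,0,0,0]}' 20
python3 drive.py '{"tx": [0.15,0.15,0.15,0.15,0.15],"ty": [-0.2125,-0.2125,-0.2125,-0.2125,-0.2125],"tz": [0,0,0,0,0],"turn": [0,0,0,0,0],"finger_gap": [0,0,0,0,0]}'
python3 -c "from h import *;go(-.08,.125,.33)"
```

```text
time: 0.62
ee_pos: [0.187, -0.3957, 0.3316]
tcp_rot: [179.9, -0.0, 14.0]
wrist_force: [1.5, -0.3, -0.1]
opening: 0.0257
grasp_force: 0.0
time: 1.03
ee_pos: [0.262, -0.2005, 0.3313]
tcp_rot: [180.0, -0.0, 14.0]
wrist_force: [0.9, 0.5, -0.1]
opening: 0.0004
grasp_force: 0.0
world [0.452 0.311 0.33 ] shift [ 0.309 -0.45   0.001] now box [-0.3919 -0.3232  0.3313] t 1.0333
```

To row units: -0.17 m / 0.8 = -0.2125, 0.12 m / 0.8 = 0.15.

```bash

python3 drive.py '{"tx": [0.15,0.15,0.15,0.15,0.15],"ty": [-0.2125,-0.2125,-0.2125,-0.2125,-0.2125],"tz": [0,0,0,0,0],"turn": [0,0,0,0,0],"finger_gap": [0,0,0,0,0]}'|grep -E "pos|force"
python3 drive.py '{"tx": [0.15,0.15,0.15,0.15,0.15],"ty": [-0.2125,-0.2125,-0.2125,-0.2125,-0.2125],"tz": [0,0,0,0,0],"turn": [0,0,0,0,0],"finger_gap": [0,0,0,0,0]}'|grep -E "pos|force"
python3 drive.py '{"tx": [0.075,0.075,0.075,0.075,0.075],"ty": [-0.125,-0.125,-0.125,-0.125,-0.125],"tz": [0,0,0,0,0],"turn": [0,0,0,0,0],"finger_gap": [0,0,0,0,0]}'
python3 - <<'E'
from h import *
go(-.08,.125,.2)
cv2.imwrite("pics/w1.png",bot.camera("wrist"));cv2.imwrite("pics/s1.png",cv2.resize(bot.camera("side")[80:300,150:400],(800,600)))
i=bot.camera_info("wrist");print(np.round(i["extrinsics"],3),i["mtx"][0])
np.save("pw1.npy",P("wrist"))
E
```

```text
ee_pos: [0.3369, -0.0064, 0.3315]
wrist_force: [1.1, -1.8, -0.2]
grasp_force: 0.0
ee_pos: [0.4185, 0.1306, 0.3307]
wrist_force: [0.2, -0.4, 0.5]
grasp_force: 0.0
time: 2.28
ee_pos: [0.4675, 0.1795, 0.333]
tcp_rot: [-177.0, 0.1, 19.5]
wrist_force: [0.1, 0.6, 0.6]
opening: 0.0001
grasp_force: 0.0
world [0.452 0.311 0.2  ] shift [ 0.03  -0.122  0.14 ] now box [-0.0983 -0.0063  0.333 ] t 2.2833
[[ 0.332 -0.895 -0.298  0.542]
 [-0.942 -0.332 -0.053  0.199]
 [-0.052  0.299 -0.953  0.451]
 [ 0.     0.     0.     1.   ]] [310.15360832   0.         257.25272038]
```

View pics/w1.png

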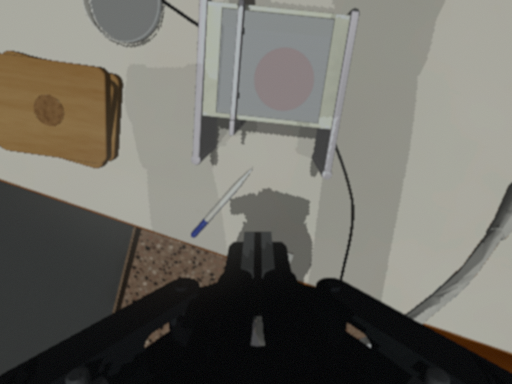

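The wrist view shows the inner door's top edge from about (204,3) to (197,160) and the outer door's from (353,13) to (327,172). The yaw has drifted because joint 6 is at its limit, so I'll turn the tool by about −85° to free it. First I'll measure the door edges from this view.

To row units: -35 degrees / 120 = -0.2917.

```bash
python3 - <<'E'
from h import *
M=np.load("pw1.npy");print(np.round(bot.get_obs()["q"],1))
def on(u,v,z):
    A=M[:,[0,1,3]].copy();A[:,2]+=M[:,2]*z
    X=np.linalg.solve(A,[u,v,1]);return X[:2]/X[2]
L={k:on(*p) for k,p in {"il":(197,160,.11),"ib":(204,5,.11),"ol":(327,172,.11),"ob":(353,13,.11),"fl":(233,133,.126),"fb":(240,8,.126),"rL":(200,116,.11),"rR":(333,129,.11)}.items()}
for k,v in L.items():print(k,np.round(v,4),box([*v,.11]))
a=lambda p,q:np.arctan2(*(L[q]-L[p])[::-1]);print(a("il","ib"),a("ol","ob"),a("fl","fb"))
E
python3 drive.py '{"tx": [0,0,0,0,0],"ty": [0,0,0,0,0],"tz": [0,0,0,0,0],"turn": [-0.0583,-0.1167,-0.175,-0.2333,-0.2917],"finger_gap": [0,0,0,0,0]}'|grep rot
python3 drive.py '{"tx": [0,0,0,0,0],"ty": [0,0,0,0,0],"tz": [0,0,0,0,0],"turn": [-0.0583,-0.1167,-0.175,-0.2333,-0.2917],"finger_gap": [0,0,0,0,0]}'|grep rot
python3 drive.py '{"tx": [0,0,0,0],"ty": [0,0,0,0],"tz": [0,0,0,0],"turn": [-0.0583,-0.1167,-0.1667,-0.1667],"finger_gap": [0,0,0,0]}'
python3 -c "from h import *;go(-.08,.125,.2);print(bot.get_obs()['q'])"
```

```text
[ 19.4   0.7  14.3 103.7   3.  179.9]
il [0.4434 0.2554] [-0.1027  0.0731  0.11  ]
ib [0.595  0.2918] [0.0532 0.0707 0.11  ]
ol [0.4808 0.1129] [-0.1019 -0.0741  0.11  ]
ob [0.6352 0.1522] [ 0.0573 -0.0746  0.11  ]
fl [0.4888 0.2249] [-0.0664  0.0323  0.11  ]
fb [0.601  0.2546] [0.0498 0.0332 0.11  ]
rL [0.4914 0.2658] [-0.0537  0.0713  0.11  ]
rR [0.5269 0.1257] [-0.0541 -0.0732  0.11  ]
0.23602341843794436 0.2489900531936632 0.2591166045758433
tcp_rot: [-177.5, -1.7, 54.7]
tcp_rot: [-179.0, -2.8, 89.7]
time: 3.55
ee_pos: [0.4664, 0.1784, 0.3341]
tcp_rot: [-180.0, -3.0, 109.7]
wrist_force: [0.0, -0.9, -0.3]
opening: 0.0001
grasp_force: 0.0
world [0.452 0.311 0.2  ] shift [0.123 0.032 0.141] now box [-0.0996 -0.0071  0.3341] t 3.55
[ 19.3561391    0.53433198  14.23614765 103.73283972   3.02286385
  89.67249416]
```

To row units: 0.123 m / 0.8 = 0.1538, 0.08 m / 0.8 = 0.1.

```bash

python3 drive.py '{"tx": [0.0513,0.1,0.1538,0.1538,0.1538],"ty": [0.0125,0.025,0.04,0.04,0.04],"tz": [0,0,0.0375,0.0875,0.1375],"turn": [0,0,0,0,0],"finger_gap": [0,0,0,0,0]}'|grep -E "pos|force"
python3 drive.py '{"tx": [0,0,0,0,0],"ty": [0,0,0,0,0],"tz": [0.05,0.1,0.15,0.1625,0.1625],"turn": [0,0,0,0,0],"finger_gap": [0,0,0,0,0]}'
python3 - <<'E'
from h import *
go(-.08,.09,.095)
cv2.imwrite("pics/s2.png",cv2.resize(bot.camera("side")[100:270,180:400],(770,595)))
E
```

```text
ee_pos: [0.4541, 0.3129, 0.2344]
wrist_force: [1.1, -0.0, -0.1]
grasp_force: 0.0
time: 4.38
ee_pos: [0.4502, 0.3158, 0.1022]
tcp_rot: [-179.6, -3.0, 109.3]
wrist_force: [0.4, 0.5, 1.3]
opening: -0.0003
grasp_force: 0.0
world [0.461 0.277 0.095] shift [-0.04  -0.002  0.005] now box [-0.0811  0.13    0.1022] t 4.3833
```

View pics/s2.png

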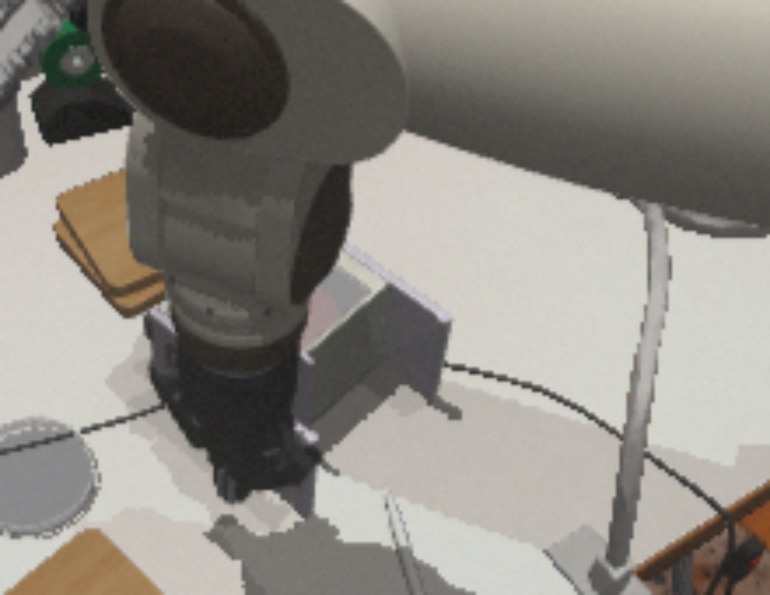

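The gripper hangs just outside the inner lip, whose lower corner shows at (305,515). Next I'll push inward while watching the force.

```bash

python3 drive.py '{"tx": [-0.0188,-0.0375,-0.0425,-0.045],"ty": [0,0,0,0],"tz": [0.0063,0.0063,0.0063,0.0063],"turn": [0,0,0,0],"finger_gap": [0,0,0,0]}'|grep -E "pos|wrist"
python3 drive.py '{"tx": [-0.0025,-0.005],"ty": [0,0],"tz": [0,0],"turn": [0,0],"finger_gap": [0,0]}'|grep -E "pos|wrist"
python3 -c "from h import *;go(-.08,.09,.095)"
```

```text
ee_pos: [0.4653, 0.2834, 0.1008]
wrist_force: [0.5, 0.1, 0.3]
ee_pos: [0.4656, 0.2801, 0.0989]
wrist_force: [-1.0, -0.5, 0.1]
world [0.461 0.277 0.095] shift [-0.001 -0.005  0.004] now box [-0.0751  0.0915  0.0989] t 4.9333
```

To row units: -0.003 m / 0.8 = -0.0038, -0.0015 m / 0.8 = -0.0019.

```bash

for k in 1 2 ; do python3 drive.py '{"tx": [-0.0019,-0.0038],"ty": [0,0],"tz": [0,0],"turn": [0,0],"finger_gap": [0,0]}'|grep -E "pos|wrist"; done
```

```text
ee_pos: [0.466, 0.2784, 0.0984]
wrist_force: [-5.9, 13.9, 4.3]
ee_pos: [0.4661, 0.2781, 0.0985]
wrist_force: [-13.0, 30.5, 3.4]
```

Firm contact at 30 N, with the position stalled. I'll hold it and check the door's alignment.

To row units: -0.1 m / 0.8 = -0.125, -0.08 m / 0.8 = -0.1.

```bash

python3 drive.py '{"tx": [0,0,0],"ty": [0,0,0],"tz": [0,0,0],"turn": [0,0,0],"finger_gap": [0,0,0]}'|grep -E "pos|wrist"
python3 drive.py '{"tx": [0.0125,0.0375,0.05,0.05,0.05],"ty": [0,0,0,0,0],"tz": [0,0,0,-0.0375,-0.075],"turn": [0,0,0,0,0],"finger_gap": [0,0,0,0,0]}'|grep -E "pos|wrist"
python3 drive.py '{"tx": [0,0,0,0],"ty": [0,0,0,0],"tz": [-0.05,-0.1,-0.125,-0.125],"turn": [0,0,0,0],"finger_gap": [0,0,0,0]}'|grep -E "pos|wrist"
python3 -c "from h import *;go(-.085,-.035,.25)"
```

```text
ee_pos: [0.466, 0.2782, 0.0985]
wrist_force: [-7.8, 23.4, 3.3]
ee_pos: [0.4535, 0.3088, 0.1583]
wrist_force: [1.1, -0.1, -0.0]
ee_pos: [0.4579, 0.3044, 0.2648]
wrist_force: [0.1, 0.2, 0.1]
world [0.487 0.155 0.25 ] shift [-0.151 -0.022  0.006] now box [-0.0765  0.117   0.2648] t 6.2667
```

To row units: -0.151 m / 0.8 = -0.1888, -0.12 m / 0.8 = -0.15.

```bash

python3 drive.py '{"tx": [-0.05,-0.1,-0.15,-0.1888,-0.1888],"ty": [-0.0075,-0.015,-0.0225,-0.0275,-0.0275],"tz": [0,0,0,0.0075,0.0075],"turn": [0,0,0,0,0],"finger_gap": [0,0,0,0,0]}'|grep -E "pos|wrist"
python3 - <<'E'
from h import *
go(-.085,-.035,.095)
cv2.imwrite("pics/w2.png",bot.camera("wrist"))
E
```

```text
ee_pos: [0.4865, 0.1503, 0.2437]
wrist_force: [-0.5, -0.1, -0.7]
world [0.487 0.155 0.095] shift [-0.004  0.003  0.149] now box [-0.0872 -0.0394  0.2437] t 6.6833
```

View pics/w2.png

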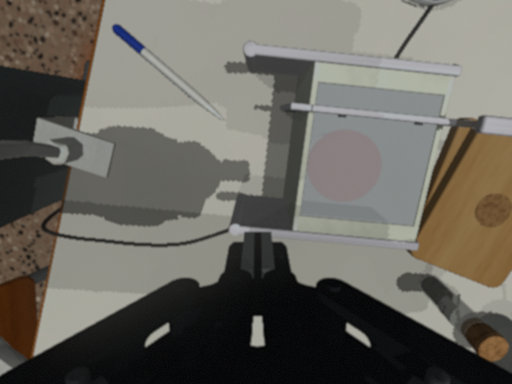

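The doors look parallel. The outer door's top edge runs from (235,230) to (415,246), and the tube cork is at (490,340). I'll verify clearance before descending.

```bash
python3 - <<'E'
from h import *
M=P("wrist")
def on(u,v,z):
    A=M[:,[0,1,3]].copy();A[:,2]+=M[:,2]*z
    X=np.linalg.solve(A,[u,v,1]);X=X[:2]/X[2];return box([*X,z])
for p in((235,230,.11),(415,246,.11),(250,49,.11),(458,70,.11),(490,340,.117)):print(on(*p))
o=bot.get_obs();R=Rn.from_euler("xyz",o["tcp_rot"],degrees=True).as_matrix()
for d in(0,.025):
    X=o["ee_pos"]+R[:,2]*d;h=M@np.r_[X,1];print("tip",box(X),h[:2]/h[2])
E
```

```text
[-0.1033 -0.0723  0.11  ]
[ 0.058  -0.0738  0.11  ]
[-0.1017  0.0763  0.11  ]
[0.0603 0.0747 0.11  ]
[ 0.1445 -0.1597  0.117 ]
tip [-0.0869 -0.0375  0.2442] [255.45083686 273.94125819]
tip [-0.0871 -0.0362  0.2192] [255.7367481  246.74859334]
```

To row units: 0.147 m / 0.8 = 0.1838, -0.004 m / 0.8 = -0.005.

```bash

python3 drive.py '{"tx": [-0.0013,-0.0025,-0.0038,-0.005,-0.005],"ty": [0.0013,0.0025,0.0038,0.0038,0.0038],"tz": [0.05,0.1,0.15,0.1838,0.1838],"turn": [0,0,0,0,0],"finger_gap": [0,0,0,0,0]}'|grep -E "pos|wrist"
cat >> h.py <<'E'
def arc(ths,r=.13,off=.016,z=.095):
    for th in ths:
        print(th,end=" ");go(.055-r*np.cos(th)-off*np.sin(th),-.073-r*np.sin(th)+off*np.cos(th),z)
E
python3 -c "
from h import *
arc([0,.2,.4,.6,.8])"
```

```text
ee_pos: [0.4842, 0.1591, 0.0921]
wrist_force: [-0.4, 0.3, -0.6]
0 world [0.503 0.136 0.095] shift [-0.028  0.01  -0.005] now box [-0.0871 -0.0302  0.0921] t 7.15
0.2 world [0.509 0.111 0.095] shift [-0.054  0.007 -0.006] now box [-0.0871 -0.0302  0.0921] t 7.15
0.4 world [0.519 0.087 0.095] shift [-0.08   0.009 -0.007] now box [-0.0871 -0.0302  0.0921] t 7.15
0.6 world [0.535 0.066 0.095] shift [-0.105  0.016 -0.009] now box [-0.0871 -0.0302  0.0921] t 7.15
0.8 world [0.554 0.048 0.095] shift [-0.128  0.029 -0.01 ] now box [-0.0871 -0.0302  0.0921] t 7.15
```

To row units: -0.08 m / 0.8 = -0.1, -0.067 m / 0.8 = -0.0838.

```bash

python3 drive.py '{"tx": [-0.025,-0.0438,-0.0675,-0.0838,-0.1],"ty": [0.0125,0.0113,0.0088,0.01,0.0113],"tz": [-0.005,-0.0063,-0.0075,-0.0075,-0.0088],"turn": [0,0,0,0,0],"finger_gap": [0,0,0,0,0]}'|grep -E "pos|wrist"
python3 -c "
from h import *
arc([.4,.6,.8,1.,1.2])"
```

```text
ee_pos: [0.5237, 0.0863, 0.1025]
wrist_force: [-0.3, 1.2, 0.9]
0.4 world [0.519 0.087 0.095] shift [ 0.002 -0.004  0.008] now box [-0.0671 -0.1105  0.1025] t 7.5667
0.6 world [0.535 0.066 0.095] shift [-0.023  0.004  0.006] now box [-0.0671 -0.1105  0.1025] t 7.5667
0.8 world [0.554 0.048 0.095] shift [-0.046  0.016  0.005] now box [-0.0671 -0.1105  0.1025] t 7.5667
1.0 world [0.577 0.035 0.095] shift [-0.067  0.033  0.004] now box [-0.0671 -0.1105  0.1025] t 7.5667
1.2 world [0.601 0.026 0.095] shift [-0.083  0.053  0.003] now box [-0.0671 -0.1105  0.1025] t 7.5667
```

To row units: -0.067 m / 0.8 = -0.0838, -0.057 m / 0.8 = -0.0713.

```bash

python3 drive.py '{"tx": [-0.0288,-0.0438,-0.0575,-0.0713,-0.0838],"ty": [0.005,0.0125,0.02,0.03,0.0413],"tz": [0.0063,0.0063,0.0063,0.005,0.005],"turn": [0,0,0,0,0],"finger_gap": [0,0,0,0,0]}'|grep -E "pos|wrist"
python3 - <<'E'
from h import *
arc([1.,1.2,1.4,1.5,1.6],r=.12,off=.018)
a=bot.camera("scene")[90:260,200:400];b=bot.camera("side")[90:260,200:400]
cv2.imwrite("pics/s3.png",cv2.resize(np.hstack([a,b]),(800,340)))
E
```

```text
ee_pos: [0.5782, 0.0348, 0.0962]
wrist_force: [1.6, 7.5, 12.2]
1.0 world [0.578 0.045 0.095] shift [0.009 0.003 0.002] now box [-0.027  -0.174   0.0962] t 7.9833
1.2 world [0.6   0.036 0.095] shift [-0.006  0.021  0.001] now box [-0.027  -0.174   0.0962] t 7.9833
1.4 world [0.624 0.032 0.095] shift [-0.018  0.042  0.   ] now box [-0.027  -0.174   0.0962] t 7.9833
1.5 world [0.636 0.032 0.095] shift [-0.022  0.054  0.   ] now box [-0.027  -0.174   0.0962] t 7.9833
1.6 world [0.649 0.033 0.095] shift [-0.025  0.066  0.   ] now box [-0.027  -0.174   0.0962] t 7.9833
```

View pics/s3.png

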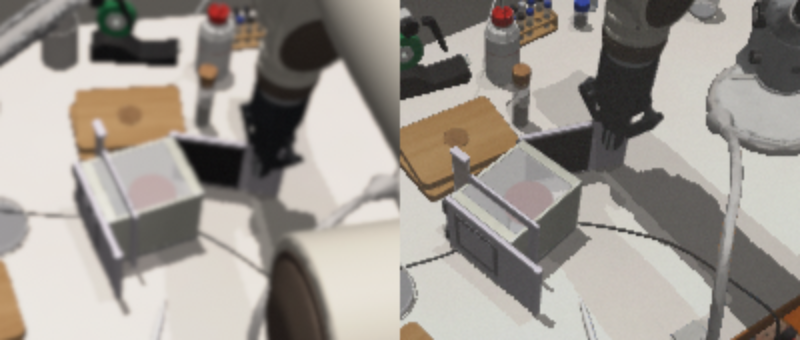

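The outer door is following (about 1.0 rad), the inner door is shut, and the tube is clear behind at scene (206,75). I'll continue the arc.

To row units: 0.031 m / 0.8 = 0.0388, 0.021 m / 0.8 = 0.0263.

```bash

python3 drive.py '{"tx": [-0.0025,-0.0075,-0.015],"ty": [0.0125,0.0263,0.0388],"tz": [-0.0063,-0.0075,-0.0075],"turn": [0,0,0],"finger_gap": [0,0,0]}'|grep -E "pos|wrist"
python3 -c "
from h import *
arc([1.2,1.3,1.4,1.5,1.6,1.7],r=.12,off=.018,z=.1);print(bot.get_obs()['q'])"
```

```text
ee_pos: [0.6103, 0.0334, 0.0999]
wrist_force: [-1.2, 1.1, 0.8]
1.2 world [0.6   0.036 0.1  ] shift [ 0.006 -0.008  0.   ] now box [ 0.0036 -0.1834  0.0999] t 8.3333
1.3 world [0.612 0.033 0.1  ] shift [-0.001  0.002 -0.   ] now box [ 0.0036 -0.1834  0.0999] t 8.3333
1.4 world [0.624 0.032 0.1  ] shift [-0.006  0.013 -0.   ] now box [ 0.0036 -0.1834  0.0999] t 8.3333
1.5 world [0.636 0.032 0.1  ] shift [-0.01   0.024 -0.001] now box [ 0.0036 -0.1834  0.0999] t 8.3333
1.6 world [0.649 0.033 0.1  ] shift [-0.013  0.036 -0.001] now box [ 0.0036 -0.1834  0.0999] t 8.3333
1.7 world [0.66  0.035 0.1  ] shift [-0.015  0.048 -0.001] now box [ 0.0036 -0.1834  0.0999] t 8.3333
[ 1.9120544  13.98361267  2.95846191 79.91002678  2.86829676 72.41629693]
```

To row units: 0.046 m / 0.8 = 0.0575, 0.036 m / 0.8 = 0.045.

```bash

python3 drive.py '{"tx": [-0.0075,-0.0125,-0.0163,-0.0188,-0.0188],"ty": [0.0163,0.03,0.045,0.0575,0.0575],"tz": [0,0,0,0,0],"turn": [0,0,0,0,0],"finger_gap": [0,0,0,0,0]}'|grep -E "pos|wrist"
python3 - <<'E'
from h import *
arc([1.6,1.7],r=.12,off=.018,z=.1)
a=bot.camera("scene")[90:260,200:400];b=bot.camera("side")[90:260,200:400]
cv2.imwrite("pics/s4.png",cv2.resize(np.hstack([a,b]),(800,340)))
E
```

```text
ee_pos: [0.6593, 0.0345, 0.0979]
wrist_force: [0.1, -1.0, 0.4]
1.6 world [0.649 0.033 0.1  ] shift [ 0.002 -0.011 -0.002] now box [ 0.0514 -0.1945  0.0979] t 8.75
1.7 world [0.66  0.035 0.1  ] shift [ 0.     0.001 -0.002] now box [ 0.0514 -0.1945  0.0979] t 8.75
```

View pics/s4.png

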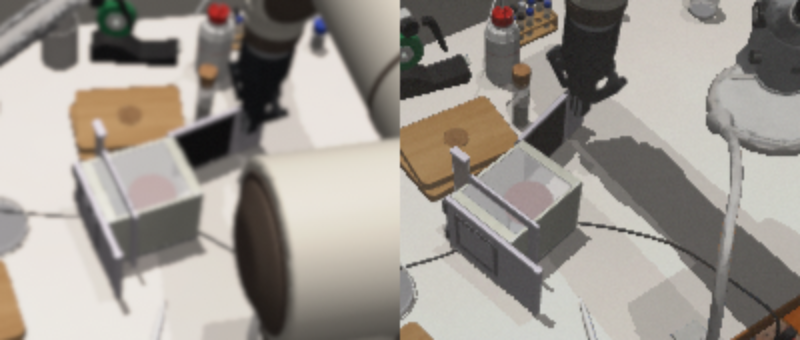

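The door now stands past square and everything else is in place. I'll back straight off and rise.

To row units: -0.1 m / 0.8 = -0.125, -0.07 m / 0.8 = -0.0875.

```bash

python3 drive.py '{"tx": [0,0,0,0,0],"ty": [-0.025,-0.075,-0.075,-0.075,-0.075],"tz": [0,0,-0.0375,-0.0875,-0.125],"turn": [0,0,0,0,0],"finger_gap": [0,0,0,0,0]}'|grep -E "pos|wrist"
python3 drive.py '{"tx": [0,0,0,0],"ty": [0,0,0,0],"tz": [0,0,0,0],"turn": [0,0,0,0],"finger_gap": [0,0,0,0]}'|grep -E "pos|wrist"
python3 - <<'E'
from h import *
cv2.imwrite("pics/w5.png",bot.camera("wrist"));b=bot.camera("side")[90:260,200:400]
a=cv2.resize(bot.camera("wrist"),(400,300));cv2.imwrite("pics/s5.png",np.hstack([a,cv2.resize(b,(400,300))]))
E
```

```text
ee_pos: [0.601, 0.0091, 0.1995]
wrist_force: [1.4, 0.4, 1.1]
ee_pos: [0.6024, 0.0094, 0.1966]
wrist_force: [0.3, -0.8, -1.3]
```

View pics/s5.png

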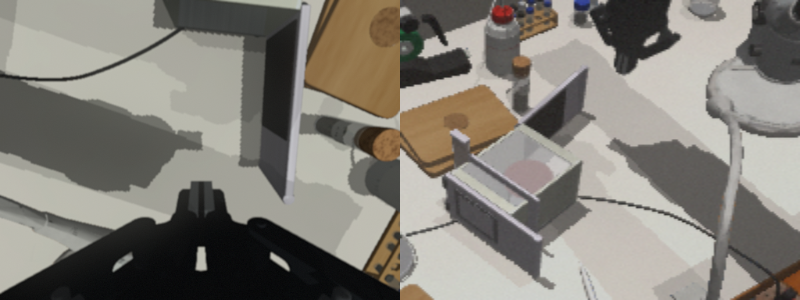

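The outer door stands alone, with its top edge from (305,3) to (288,195) in the wrist view. The tube is upright and the inner door is shut. I'll check the angle, then hand in.

```bash
python3 - <<'E'
from h import *
M=P("wrist")
def on(u,v,z=.11):
    A=M[:,[0,1,3]].copy();A[:,2]+=M[:,2]*z
    X=np.linalg.solve(A,[u,v,1]);return box([*(X[:2]/X[2]),z])
a,b=on(305*1.28,3*1.28),on(288*1.28,195*1.28);d=b-a;th=np.arctan2(-d[1],-d[0]);print(a,b,th)
if th>1.45: print(bot.job_done())
E
```

```text
[ 0.0592 -0.0666  0.11  ] [ 0.0744 -0.2267  0.11  ] 1.665453265275888
the job is handed in; nothing more can be done
None
```

I pressed the inner door firm against its frame (about 30 N), then swung the outer door open to about 1.67 rad, just past square. In the last pictures the inner door was shut and the cup and tube were undisturbed. The dish was last seen in place just before I backed away. The job is handed in; no verdict came back.

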